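Stack the empty parts bin on the wing-nut bin

TASK

Put the empty parts bin on top of the bin that holds the wing nuts. All bins now face roughly the same way, so give the empty one half a turn: facing opposite to the wing-nut bin and in line with it, its feet rest level on that bin's ledges, inside its rim, instead of nesting down into it. Set it down rather than drop it, let go, and leave the bin with the black blocks and the wing-nut bin standing where they are.

Things in the scene. Friction and masses are not known exactly. Their poses are not given: they have to be found in the camera images.
- empty_bin_centre (a point): Empty one of three equal pale grey plastic bins; point at its centre, 36 mm above the underside. 72 high, 130 long (x axis), 65 wide (y). Sides upright from 36 mm up to the rim, walls 2.5; below that 39 wide, 105 long over the feet. Take it across the 65 mm width at mid-length, near the rim; 0.1 kg. Three feet reach down to the underside: two at the front end (-x), one in the middle at the back.
- empty_bin_front (a point): Point on the outside of the empty bin's front end wall, 65 mm from its centre along its -x axis, 36 mm above its underside. Every bin's front end has a 9 mm pull lip at the rim, a blank white card outside and one ledge in the middle inside; its back end has two ledges in the inner corners, no lip or card.
- nut_bin: Equal bin holding grey wing nuts (none above 40 mm), loose on the bench, about 0.6 kg. Origin: centre of its underside, z up, x axis from front to back. Ledge tops 64 mm above its underside, 8 mm below the rim. A bin turned half a turn stands on them 64 mm above this one's underside, with 10 mm play sideways, 10 mm endways; facing the same way it nests down to 39 mm.
- block_bin: Equal bin holding three black clamp blocks, about 0.65 kg, to be left alone. Origin at the centre of its underside, axes as the others. It and the wing-nut bin stand side by side, in either order, beyond the empty bin.

How it is judged:
By the outcome, as a careful person would: the job done as asked, in the order asked, and still so for the second after the job is handed in, with the robot touching nothing.
It also fails if it takes over 35 s, if anything falls off the work surface, if the arm or the gripper's body presses on something with over 40 N, if the wrist force passes 120 N, or if a joint passes its speed limit or range.

ROBOT

A 7-joint arm with a two-finger parallel gripper is mounted at the origin on a cart in front of the work surface, level with it; the furniture and walls round the work are solid. World frame = base frame: x ahead of the robot, y to its left, z up, the work surface at z = 0. Lengths are in m, angles in rad, forces in N, time in s.
With the tool pointing down it reaches from about 0.4 to 0.85 m from the base axis. Payload 10.4 kg.
Tool frame: the origin (TCP) lies on the centre line of the jaws, within the pads' length; the fingertips stand r.tip_extent ahead of it and the grasp point (between the pads) lies 3 mm ahead of it (r.tip_extent is the distance from the TCP to the fingertips, in m); z points along the fingers, y is the direction in which the jaws open and shut (so a half turn about z gives the same grasp; the last joint's range is limited). The gripper opens to 87 mm and grips with 3 to 60 N. Pads are 19 mm wide; open, the fingers measure 117 mm over their backs; the gripper's body (75 mm by 190 mm) begins 51 mm behind the grasp point.
Start: joints at [1.243, 0.332, -0.065, 1.46, 0.022, 1.35, -0.088], TCP at [0.188, -0.596, 0.245] pointing down, gripper open.
Joint ranges: [-2.6, 2.6], [-0.5, 2.12], [-1.47, 1.34], [0.16, 2.42], [-1.27, 4.41], [0.06, 2.06], [-2.6, 2.6]. Speed limits (rad/s): [2.22, 2.22, 2.79, 2.79, 3.14, 3.14, 3.14].

INTERFACE

Orientations are given as a unit quaternion [x, y, z, w].
In Python, from bench import r gives the robot as it stands. The module is installed in compiled form; this text tells all that it offers.
- The arm moves only by the shell command python3 -m jog 'ROWS' [FORCE]. ROWS is JSON, a list of rows, each a list of 5 numbers: the shift along the tool's x, y, z in cm, then the turn about the tool's z in rad, then the closure, from 0 (fully open) to 1 (shut). A call has exactly 10 rows; each row shifts and turns the pose as measured when the row begins, along the tool's axes as they then stand; what a row does not reach is not made up. A row lasts 1/10 s, in which the tool goes at most 50 mm and 8.59 degrees, less where a joint would pass 70% of its speed; a pose out of reach is approached as far as the arm can. A call with a gripper value outside its range is refused whole. The fingers move at their own pace and stop on an object; FORCE is the grip in N (left out, the last holds). Time passes only in rows, so rows that do not move let the fingers close, or fill a call up. It gives the time, the measured TCP pose, the force and the opening at its end, in the units of the state.
- r.read_state(): the state, without advancing time (a new reading comes with each control period).
- r.camera(name): name is "side" or "top"; returns a dict with "pixels" (420x560x3 uint8, red, green, blue), "fx", "fy", "cx", "cy" (pixels), "camera_from_world" (4x4, takes a point from world to camera coordinates). Camera axes: x right, y up, looking along -z (the intrinsics and any distortion apply to the point x, -y, -z); pixel columns grow to the right and rows downward; lengths in m; the calibration is good to about 2 mm. A picture is of the moment at which its call begins. There is no depth.
- r.close_job(): hands the job in, once; it reports no verdict.
The state is a dict: "time": time; "joint_positions": joint angles; "joint_vel": joint speeds; "joint_torque": joint torques, N m; "ee_pos": TCP position; "eef_rot": TCP orientation; "ft_force": force on the tool from outside, world axes, zero at the start; "torque": the same for the moment, N m; "width": finger opening in m.
Only numpy, scipy, OpenCV 4.12 (cv2) and the standard library are available. Lean on these libraries where they do the work, as an engineer would, in place of code of your own. Each camera call takes 0.05 s, during which the arm holds its last target. There are 200 camera calls.

## Working session

There is one attempt and no reset: what is moved stays moved. The work goes in short steps, Python scripts to look and compute and a shell command to move; the robot and the scene stay as the last step left them, time stands still between calls to the robot, and variables do not carry over. Pictures are saved under pics/ and viewed, about 8 in all and at most 12, crops included, and the job is handed in when it is done.

```bash
mkdir -p pics
cat > h.py <<'E'
import numpy as np, cv2
from bench import r
def cam(n,f=None):
    c=r.camera(n)
    if f: cv2.imwrite(f,c["pixels"][:,:,::-1])
    return c
def ray(c,u,v):
    M=np.array(c["camera_from_world"]);R=M[:3,:3];o=-R.T@M[:3,3]
    d=R.T@np.array([(u-c["cx"])/c["fx"],-(v-c["cy"])/c["fy"],-1.]);return o,d
def plane(c,u,v,z):
    o,d=ray(c,u,v);return o+d*(z-o[2])/d[2]
def proj(c,p):
    M=np.array(c["camera_from_world"]);q=M[:3,:3]@np.array(p)+M[:3,3]
    return np.array([c["cx"]+c["fx"]*q[0]/-q[2],c["cy"]-c["fy"]*q[1]/-q[2]])
E
python3 - <<'E'
from h import *
for n in("top","side"):
    c=cam(n,f"pics/{n}0.png");print({k:v for k,v in c.items() if k!="pixels"})
s=r.read_state();print(s,r.tip_extent)
E
```

```text
{'fx': 436.93861699302835, 'fy': 436.93861699302835, 'cx': 281.9600403919647, 'cy': 212.62588651195995, 'camera_from_world': array([[-0.0064951 , -0.99993238, -0.00964671,  0.11824835],
       [ 0.98103706, -0.00824053,  0.19364497, -0.55770389],
       [-0.19371137, -0.00820604,  0.98102424, -0.82095742],
       [ 0.        ,  0.        ,  0.        ,  1.        ]])}
{'fx': 436.2762305000773, 'fy': 436.2762305000773, 'cx': 285.183455214164, 'cy': 208.21758497620746, 'camera_from_world': array([[ 0.9540866 , -0.2992479 ,  0.01301718, -0.49777438],
       [ 0.18220043,  0.61430301,  0.76774658, -0.21489882],
       [-0.23774305, -0.73012499,  0.64062137, -0.70302573],
       [ 0.        ,  0.        ,  0.        ,  1.        ]])}
{'time': 0.1, 'joint_positions': array([ 1.24340568,  0.33276821, -0.06471211,  1.4608176 ,  0.02162824,
        1.34989042, -0.08850247]), 'joint_vel': array([ 0.00048929, -0.00140997,  0.00033957, -0.00123416,  0.00073374,
       -0.00054108, -0.00043499]), 'joint_torque': array([ 1.31407669e-03, -6.24548507e+01,  2.48156197e-02, -3.90722537e+01,
       -6.12871628e-02,  3.64496664e-02,  7.65570826e-05]), 'ee_pos': array([ 0.1874663 , -0.59591034,  0.24387776]), 'eef_rot': array([ 9.88407567e-01,  1.51822687e-01, -1.27605585e-04, -5.79699834e-04]), 'ft_force': array([ 0.78369878, -1.03805817, -0.84086535]), 'torque': array([-0.03840365,  0.02665266,  0.00224105]), 'width': 0.08708854092432791} 0.022
```

View pics/top0.png

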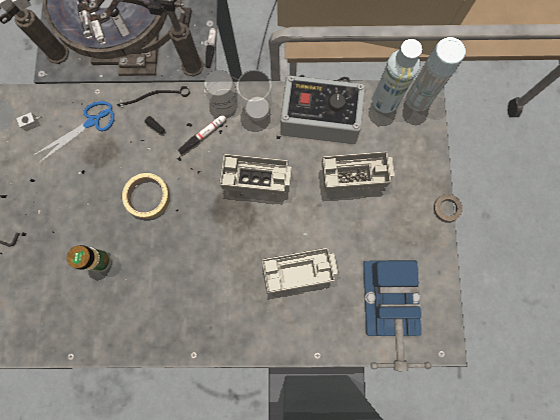

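View pics/side0.png

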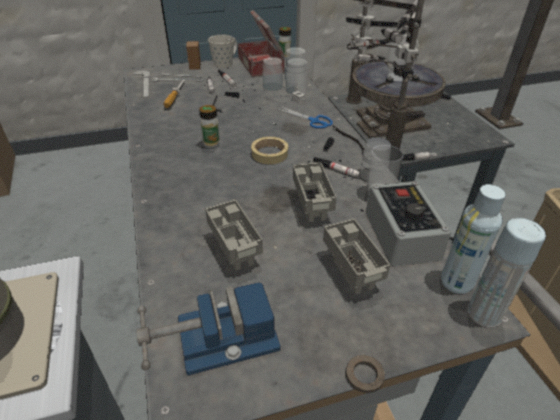

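Top view: the empty bin is at about (300,272), the bin with black blocks at (256,177), and the bin with grey nuts at (357,173). The side view agrees, with the empty bin at (233,237) and the nut bin at (355,257). Next I'll enlarge both views.

Run:
```python
from h import *
a=cv2.imread("pics/top0.png");b=cv2.imread("pics/side0.png")
A=a[145:205,315:405];B=a[240:300,255:345]
C=b[195:285,200:290];D=b[215:305,312:402]
k=cv2.INTER_CUBIC
up=np.hstack([cv2.resize(A,(400,267),interpolation=k),cv2.resize(B,(400,267),interpolation=k)])
dn=np.hstack([cv2.resize(C,(330,330),interpolation=k),cv2.resize(D,(330,330),interpolation=k),np.zeros((330,140,3),np.uint8)])
cv2.imwrite("pics/crop0.png",np.vstack([up,dn]))
c=cam("top");o,_=ray(c,0,0);print(o)
for n,p in dict(empty=(300,268),nut=(357,169),block=(256,172)).items(): print(n,plane(c,*p,.072))
# masks: pale bin pixels (bright, slightly warm)
hsv=cv2.cvtColor(a,cv2.COLOR_BGR2HSV)
for p in [(300,292),(270,280),(240,172),(300,270),(200,230)]:print(p,hsv[p[1],p[0]])
```

```text
[0.38886743 0.10690777 0.91451639]
empty [0.44675225 0.08007859 0.072     ]
nut [ 0.64297182 -0.03682419  0.072     ]
block [0.63862739 0.16542701 0.072     ]
(300, 292) [18 28 90]
(270, 280) [ 23  29 231]
(240, 172) [19 33 62]
(300, 270) [ 23  28 228]
(200, 230) [ 19  21 132]
```

View pics/crop0.png

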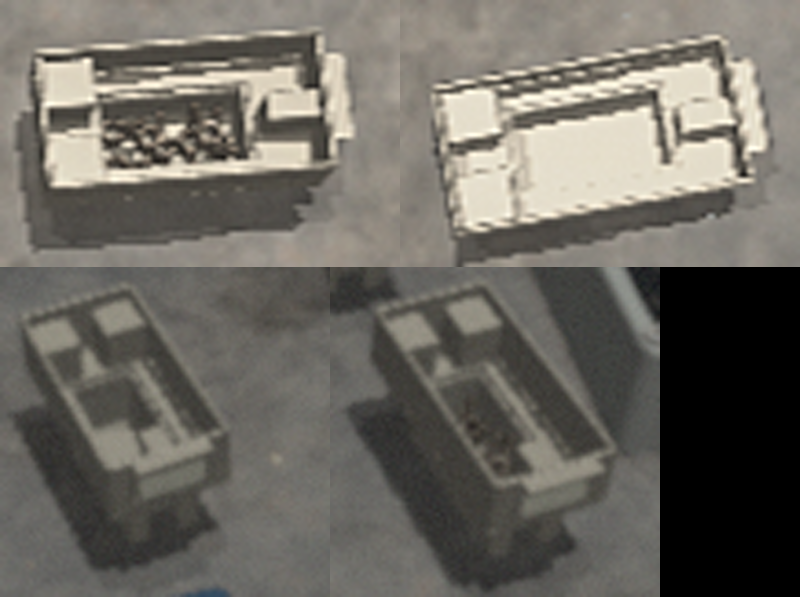

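The top crop shows the nuts in the right bin. Lip and card are on the image-right end (-y) of both bins, so each bin's +x axis points roughly along +y. Next I'll work out poses from the rim corners in both views.

Run:
```python
from h import *
# order: backA(far), frontA, frontB, backB in each view
T={'nut':([(35,52),(318,33),(333,168),(48,185)],(315,145)),'empty':([(35,88),(320,40),(352,180),(62,235)],(255,240))}
S={'nut':([(45,51),(153,18),(282,183),(160,220)],(312,215)),'empty':([(22,51),(130,20),(228,166),(108,203)],(200,195))}
ct,cs=cam("top"),cam("side")
def fit(c,d,k,lab):
    for n,(P,o) in d.items():
        W=np.array([plane(c,p[0]/k+o[0]-.4,p[1]/k+o[1]-.4,.072)[:2] for p in P])
        if lab=='side': W=W[[1,2,3,0]]  # far-back, far-front, near-front, near-back
        a=(W[0]+W[3]-W[1]-W[2])/2; w=(W[0]+W[1]-W[2]-W[3])/2
        print(lab,n,W.mean(0).round(4),'len,wid',np.linalg.norm(a).round(4),np.linalg.norm(w).round(4),'yaw',np.arctan2(a[1],a[0]).round(3),'from w',(np.arctan2(w[1],w[0])+np.pi/2).round(3)); print(W.round(4).tolist())
fit(ct,T,4.447,'top');fit(cs,S,3.667,'side')
s=r.read_state()
from scipy.spatial.transform import Rotation as R
print(R.from_quat(s['eef_rot']).as_matrix().round(3))
```

```text
top nut [ 0.6427 -0.0345] len,wid 0.1281 0.0629 yaw 1.627 from w 1.632
[[0.6702, 0.0316], [0.678, -0.0968], [0.6147, -0.1002], [0.608, 0.0273]]
top empty [0.443  0.0842] len,wid 0.1259 0.0626 yaw 1.74 from w 1.762
[[0.4638, 0.1521], [0.4837, 0.0282], [0.4234, 0.0161], [0.4011, 0.1404]]
side nut [ 0.6388 -0.0381] len,wid 0.1232 0.0641 yaw 1.645 from w 1.666
[[0.666, 0.0271], [0.6755, -0.0973], [0.6113, -0.1018], [0.6025, 0.0195]]
side empty [0.4422 0.0819] len,wid 0.1273 0.062 yaw 1.737 from w 1.714
[[0.4621, 0.1495], [0.4837, 0.0232], [0.4219, 0.0151], [0.4013, 0.1399]]
[[ 0.954  0.3   -0.   ]
 [ 0.3   -0.954  0.   ]
 [-0.    -0.001 -1.   ]]
```

```bash
python3 -m jog '[[3.5,-2.5,0,0,0],[3.5,-2.5,0,0,0],[3.5,-2.5,0,0,0],[3.5,-2.5,0,0,0],[3.5,-2.5,0,0,0],[3.5,-2.5,0,0,0],[3.5,-2.5,0,0,0],[3.5,-2.5,0,0,0],[3.5,-2.5,0,0,0],[3.5,-2.5,0,0,0]]' 15; python3 -m jog '[[1,-3.5,0,0,0],[1,-3.5,0,0,0],[1,-3.5,0,0,0],[1,-3.5,0,0,0],[1,-3.5,0,0,0],[1,-3.5,0,0,0],[1,-3.5,0,0,0],[1,-3.5,0,0,0],[1,-3.5,0,0,0],[0,0,0,0,0]]'
cat >> h.py <<'E'
from scipy.spatial.transform import Rotation as Ro
def go(x,y,z,yaw):
    "tool-axis shift (cm) and turn to reach TCP x,y,z with tool-x yaw (mod pi)"
    s=r.read_state();M=Ro.from_quat(s['eef_rot']).as_matrix();p=s['ee_pos']
    t=np.arctan2(M[1,0],M[0,0]);dy=(yaw-t+np.pi)%(2*np.pi)-np.pi
    print('t',round(s['time'],2),'pos',p.round(4),'yaw',t.round(3),'tilt',M[:,2].round(3),'shift cm',(100*M.T@(np.array([x,y,z])-p)).round(2),'turn',-dy.round(3),'w',round(s['width'],4),'F',s['ft_force'].round(1),'q',s['joint_positions'].round(2))
E
python3 -c "
from h import *
go(.4426,.083,.06,1.745)"
```

```text
time: 1.25
ee_pos: [0.4508, -0.2454, 0.2424]
eef_rot: [0.989, 0.145, -0.001, 0.001]
ft_force: [1.3, -0.9, -0.2]
width: 0.0872
time: 2.25
ee_pos: [0.4453, 0.1021, 0.2425]
eef_rot: [0.989, 0.151, 0.001, 0.001]
ft_force: [0.4, -1.3, 1.3]
width: 0.0871
t 2.25 pos [0.4453 0.1021 0.2425] yaw 0.302 tilt [ 0.001 -0.002 -1.   ] shift cm [-0.84  1.71 18.25] turn -1.443 w 0.0871 F [ 0.4 -1.3  1.3] q [ 0.43 -0.   -0.75  1.85 -0.    1.29 -1.58]
```

```bash
python3 -m jog '[[0,0,0,-0.144,0],[0,0,0,-0.144,0],[0,0,0,-0.144,0],[0,0,0,-0.144,0],[0,0,0,-0.144,0],[0,0,0,-0.144,0],[0,0,0,-0.144,0],[0,0,0,-0.144,0],[0,0,0,-0.144,0],[0,0,0,-0.144,0]]' 15; 
python3 -c "
from h import *
go(.4426,.083,.06,1.745)
t=cam('top','pics/top1.png');s=cam('side','pics/side1.png')
a=cv2.resize(t['pixels'][220:320,235:365,::-1],(520,400));b=cv2.resize(s['pixels'][150:300,160:310,::-1],(400,400))
cv2.imwrite('pics/c1.png',cv2.resize(np.hstack([a,b]),(800,348)))
"
```

```text
time: 3.25
ee_pos: [0.445, 0.0986, 0.2422]
eef_rot: [0.623, 0.782, -0.001, 0.002]
ft_force: [0.7, 0.7, 0.4]
width: 0.0873
t 3.25 pos [0.445  0.0986 0.2422] yaw 1.796 tilt [ 0.001 -0.004 -1.   ] shift cm [-1.39 -0.58 18.23] turn 0.051 w 0.0873 F [0.7 0.7 0.4] q [ 0.43 -0.01 -0.74  1.85 -0.    1.29 -0.08]
```

View pics/c1.png

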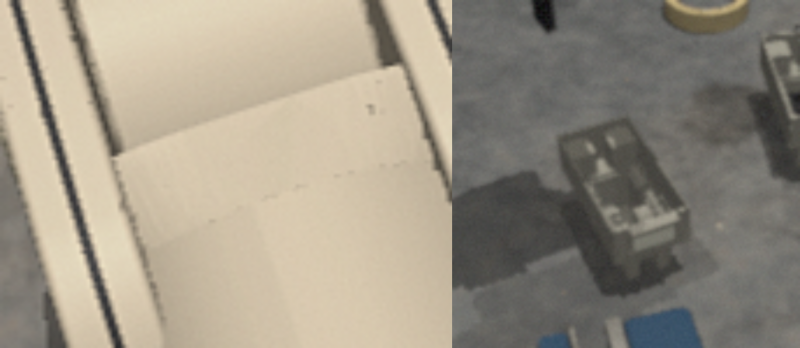

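The top view is blocked by the arm. The side view shows the empty bin undisturbed below the gripper. I'll correct the offset and come down.

```bash
python3 -m jog '[[-0.7,-0.3,1,0.05,0],[-0.7,-0.3,2,0,0],[0,0,2,0,0],[0,0,2,0,0],[0,0,2,0,0],[0,0,1.5,0,0],[0,0,0.5,0,0],[0,0,0,0,0],[0,0,0,0,0],[0,0,0,0,0]]' 15; 
python3 -c "
from h import *
go(.4426,.083,.06,1.745)"
```

```text
time: 4.35
ee_pos: [0.4433, 0.0801, 0.1304]
eef_rot: [0.662, 0.749, -0.0, 0.003]
ft_force: [0.2, -0.3, 0.1]
width: 0.0871
t 4.35 pos [0.4433 0.0801 0.1304] yaw 1.694 tilt [ 0.005 -0.005 -1.   ] shift cm [ 0.33 -0.06  7.04] turn -0.051 w 0.0871 F [ 0.2 -0.3  0.1] q [ 0.42  0.1  -0.73  2.01  0.09  1.05 -0.22]
```

```bash
python3 -m jog '[[0.2,0,1,-0.03,0],[0,0,2,0,0],[0,0,1.5,0,0],[0,0,1,0,0],[0,0,0.7,0,0],[0,0,0.3,0,0],[0,0,0,0,0],[0,0,0,0,0],[0,0,0,0,0],[0,0,0,0,0]]' 15; 
python3 -c "
from h import *
go(.4426,.083,.06,1.745)
s=cam('side','pics/side2.png');p=proj(s,(.4426,.083,.06)).astype(int);print(p)
cv2.imwrite('pics/c2.png',cv2.resize(s['pixels'][p[1]-80:p[1]+70,p[0]-90:p[0]+90,::-1],(720,600)))"
```

```text
time: 5.35
ee_pos: [0.4462, 0.0828, 0.0649]
eef_rot: [0.648, 0.761, 0.002, 0.006]
ft_force: [-0.5, -0.2, -0.1]
width: 0.087
t 5.35 pos [0.4462 0.0828 0.0649] yaw 1.73 tilt [ 0.012 -0.005 -1.   ] shift cm [ 0.08 -0.36  0.48] turn -0.015 w 0.087 F [-0.5 -0.2 -0.1] q [ 0.38  0.22 -0.72  2.07  0.19  0.91 -0.28]
[232 227]
```

View pics/c2.png

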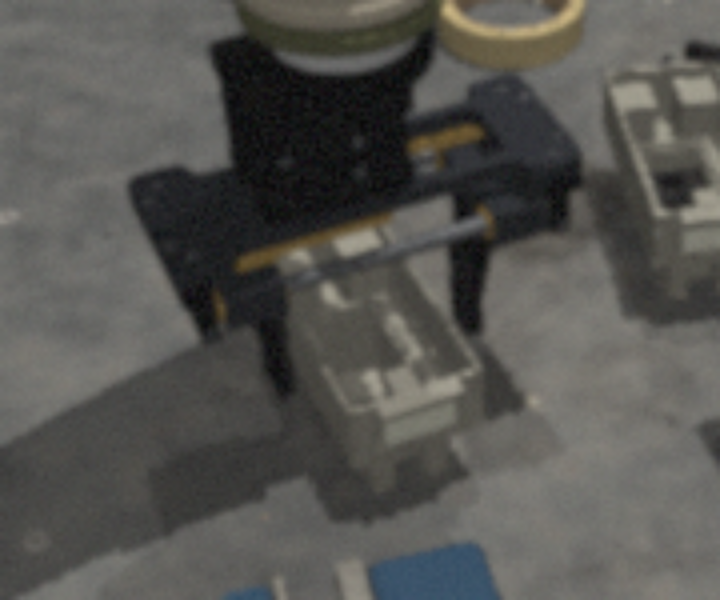

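The fingers straddle the bin: crop (275,370) on the left and (470,300) on the right. I'll close on it and lift.

```bash
python3 -m jog '[[0,-0.2,0.3,0,0],[0,0,0,0,1],[0,0,0,0,1],[0,0,0,0,1],[0,0,0,0,1],[0,0,0,0,1],[0,0,-0.5,0,1],[0,0,-1.5,0,1],[0,0,-1.5,0,1],[0,0,0,0,1]]' 15; 
python3 -c "
from h import *
go(.4426,.083,.06,1.745)"
```

```text
time: 6.4
ee_pos: [0.4432, 0.0827, 0.0982]
eef_rot: [0.648, 0.761, 0.002, 0.006]
ft_force: [1.5, -0.3, -2.4]
width: 0.0644
t 6.4 pos [0.4432 0.0827 0.0982] yaw 1.731 tilt [ 0.011 -0.005 -1.   ] shift cm [ 0.07 -0.09  3.82] turn -0.014 w 0.0644 F [ 1.5 -0.3 -2.4] q [ 0.41  0.15 -0.73  2.05  0.13  0.98 -0.23]
```

```bash
python3 -m jog '[[0,0,0,-0.14,1],[0,0,0,-0.15,1],[0,0,0,-0.15,1],[0,0,0,-0.15,1],[0,0,0,-0.15,1],[0,0,0,-0.15,1],[0,0,0,-0.15,1],[0,0,0,-0.15,1],[0,0,0,-0.15,1],[0,0,0,-0.1,1]]';python3 -m jog '[[0,0,0.3,0,1],[0,0,0.7,0,1],[0,0,0.7,0,1],[0,0,0.5,0,1],[0,0,0.3,0,1],[0,0,0.1,0,1],[0,0,0,0,1],[0,0,0,0,1],[0,0,0,0,1],[0,0,0,0,1]]' 
python3 -c "
from h import *
go(.4426,.083,.064,1.745+1.5)"
```

```text
time: 7.4
ee_pos: [0.4412, 0.0818, 0.0937]
eef_rot: [-0.021, 1.0, -0.003, 0.004]
ft_force: [0.6, -0.7, -1.1]
width: 0.0653
time: 8.4
ee_pos: [0.4406, 0.0816, 0.0639]
eef_rot: [-0.017, 1.0, -0.003, 0.003]
ft_force: [0.1, 0.9, -1.6]
width: 0.0651
t 8.4 pos [0.4406 0.0816 0.0639] yaw -3.108 tilt [ 0.006 -0.005 -1.   ] shift cm [-0.21  0.13 -0.01] turn -0.07 w 0.0651 F [ 0.1  0.9 -1.6] q [ 0.52  0.24 -0.87  2.07  0.24  0.92  1.12]
```

```bash
python3 -m jog '[[0,0,0.1,0,1],[0,0,0.1,0,1],[0,0,0.05,0,1],[0,0,0,0,1],[0,0,0,0,1],[0,0,0,0,1],[0,0,0,0,1],[0,0,0,0,1],[0,0,0,0,1],[0,0,0,0,1]]'
```

```text
time: 9.4
ee_pos: [0.4411, 0.0815, 0.0621]
eef_rot: [-0.016, 1.0, -0.003, 0.004]
ft_force: [-0.0, -1.0, -0.5]
width: 0.0648
```

```bash
python3 -m jog '[[0,0,0.1,0,1],[0,0,0,0,1],[0,0,0,0,0],[0,0,0,0,0],[0,0,0,0,0],[0,0,0,0,0],[0,0,-1,0,0],[0,0,-2,0,0],[0,0,-2,0,0],[0,0,-1,0,0]]';python3 -m jog '[[0,0,0,0.1,0],[0,0,0,0.15,0],[0,0,0,0.15,0],[0,0,0,0.15,0],[0,0,0,0.15,0],[0,0,0,0.15,0],[0,0,0,0.15,0],[0,0,0,0.15,0],[0,0,0,0.15,0],[0,0,0,0.15,0]]' ;python3 -m jog '[[0,0,0,0.15,0],[0,0,0,0.15,0],[0,0,0,0.15,0],[0,0,0,0.15,0],[0,0,0,0.15,0],[0,0,0,0.15,0],[0,0,0,0.15,0],[0,0,0,0.15,0],[0,0,0,0.15,0],[0,0,0,0.1,0]]' 
python3 -c "
from h import *
go(.441,.0815,.061,.034)
s=cam('side','pics/side3.png');p=proj(s,(.4426,.083,.06)).astype(int)
cv2.imwrite('pics/c3.png',cv2.resize(s['pixels'][p[1]-80:p[1]+70,p[0]-90:p[0]+90,::-1],(720,600)))"
```

```text
time: 10.4
ee_pos: [0.4399, 0.0821, 0.124]
eef_rot: [-0.017, 1.0, -0.003, 0.002]
ft_force: [-0.4, 0.2, 0.2]
width: 0.0872
time: 11.4
ee_pos: [0.4411, 0.0821, 0.1286]
eef_rot: [0.653, 0.758, 0.001, 0.006]
ft_force: [0.5, -1.1, -0.5]
width: 0.0865
time: 12.4
ee_pos: [0.4407, 0.0824, 0.1309]
eef_rot: [0.991, 0.131, 0.005, 0.004]
ft_force: [0.2, 0.6, 0.2]
width: 0.0871
t 12.4 pos [0.4407 0.0824 0.1309] yaw 0.264 tilt [ 0.012 -0.007 -1.   ] shift cm [-0.06  0.02  6.99] turn 0.23 w 0.0871 F [0.2 0.6 0.2] q [ 0.38  0.09 -0.69  2.02  0.08  1.04 -1.66]
```

View pics/c3.png

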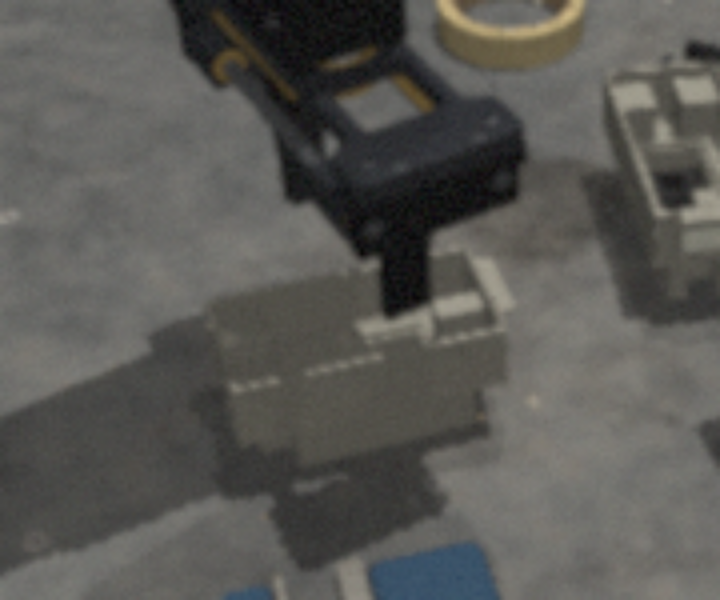

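The empty bin stands upright with its front now towards +x. I'll regrasp it with the wrist half a turn round.

```bash
python3 -m jog '[[0,0,0.5,0.12,0],[0,0,1.2,0.08,0],[0,0,1.5,0,0],[0,0,1.3,0,0],[0,0,0.8,0,0],[0,0,0.4,0,0],[0,0,0.2,0,0],[0,0,0,0,0],[0,0,0,0,0],[0,0,0,0,0]]'
python3 -c "
from h import *
go(.441,.0815,.061,.034)"
```

```text
time: 13.45
ee_pos: [0.4428, 0.0822, 0.0717]
eef_rot: [0.999, 0.031, 0.007, 0.004]
ft_force: [-0.1, -0.2, -0.3]
width: 0.0867
t 13.45 pos [0.4428 0.0822 0.0717] yaw 0.063 tilt [ 0.015 -0.007 -1.   ] shift cm [-0.2   0.05  1.07] turn 0.029 w 0.0867 F [-0.1 -0.2 -0.3] q [ 0.34  0.19 -0.67  2.07  0.16  0.91 -1.93]
```

```bash
python3 -m jog '[[-0.1,0,0.8,0.02,0],[0,0,0.2,0,0],[0,0,0,0,1],[0,0,0,0,1],[0,0,0,0,1],[0,0,0,0,1],[0,0,0,0,1],[0,0,-0.5,0,1],[0,0,-1.5,0,1],[0,0,-2,0,1]]' 15
python3 -m jog '[[0,0,-2,0,1],[0,0,-2,0,1],[0,0,-1.5,0,1],[0,0,-1.0,0,1],[0,0,-0.5,0,1],[0,0,0,0,1],[0,0,0,0,1],[0,0,0,0,1],[0,0,0,0,1],[0,0,0,0,1]]'
python3 -c "
from h import *
go(.62,-.036,.18,1.635)
t=cam('top');s=cam('side','pics/side4.png')"
```

```text
time: 14.45
ee_pos: [0.4396, 0.0822, 0.1006]
eef_rot: [1.0, 0.021, 0.005, 0.004]
ft_force: [0.4, 0.5, -1.8]
width: 0.0648
time: 15.45
ee_pos: [0.438, 0.0831, 0.1747]
eef_rot: [1.0, 0.021, 0.005, 0.003]
ft_force: [0.5, -0.2, -0.9]
width: 0.065
t 15.45 pos [0.438  0.0831 0.1747] yaw 0.043 tilt [ 0.011 -0.007 -1.   ] shift cm [17.68 12.68 -0.25] turn -1.592 w 0.065 F [ 0.5 -0.2 -0.9] q [ 0.39  0.02 -0.68  1.98  0.03  1.14 -1.83]
```

```bash
python3 -m jog '[[2,1.3,0,0,1],[2,1.3,0,0,1],[2,1.3,0,0,1],[2,1.3,0,0,1],[2,1.3,0,0,1],[2,1.3,0,0,1],[2,1.3,0,0,1],[2,1.3,0,0,1],[1.5,1,0,0,1],[0.5,0.3,0,0,1]]'
python3 -m jog '[[0,0,0,-0.1,1],[0,0,0,-0.15,1],[0,0,0,-0.15,1],[0,0,0,-0.15,1],[0,0,0,-0.15,1],[0,0,0,-0.15,1],[0,0,0,-0.15,1],[0,0,0,-0.15,1],[0,0,0,-0.15,1],[0,0,0,-0.15,1]]'
python3 -c "
from h import *
go(.641,-.036,.18,1.635)"
```

```text
time: 16.55
ee_pos: [0.6292, -0.0308, 0.175]
eef_rot: [1.0, 0.021, 0.004, 0.004]
ft_force: [0.0, -0.3, -1.6]
width: 0.0649
time: 17.55
ee_pos: [0.6251, -0.0265, 0.173]
eef_rot: [0.732, 0.681, -0.001, 0.004]
ft_force: [-0.0, -0.3, -0.8]
width: 0.0647
t 17.55 pos [ 0.6251 -0.0265  0.173 ] yaw 1.499 tilt [ 0.003 -0.007 -1.   ] shift cm [-0.83  1.66 -0.69] turn -0.136 w 0.0647 F [-0.  -0.3 -0.8] q [ 0.57  0.5  -0.81  1.52  0.38  1.28 -0.36]
```

```bash
python3 -m jog '[[-0.3,0.6,0,-0.06,1],[-0.3,0.6,0,-0.04,1],[-0.1,0.2,1,0,1],[0,0,1,0,1],[0,0,0.5,0,1],[0,0,0,0,1],[0,0,0,0,1],[0,0,0,0,1],[0,0,0,0,1],[0,0,0,0,1]]'
python3 -c "
from h import *
go(.641,-.036,.124,1.635)
t=cam('top');s=cam('side','pics/side5.png');p=proj(s,(.641,-.036,.1)).astype(int)
b=cv2.resize(s['pixels'][p[1]-75:p[1]+65,p[0]-70:p[0]+70,::-1],(500,500))
q=proj(t,(.641,-.036,.1)).astype(int);a=cv2.resize(t['pixels'][q[1]-60:q[1]+60,q[0]-36:q[0]+36,::-1],(300,500))
cv2.imwrite('pics/c5.png',np.hstack([b,a]));print(p,q)"
```

```text
time: 18.55
ee_pos: [0.6361, -0.0314, 0.1451]
eef_rot: [0.694, 0.72, -0.002, 0.002]
ft_force: [0.6, -0.5, -0.8]
width: 0.0648
t 18.55 pos [ 0.6361 -0.0314  0.1451] yaw 1.608 tilt [-0.    -0.007 -1.   ] shift cm [-0.46  0.47  2.11] turn -0.027 w 0.0648 F [ 0.6 -0.5 -0.8] q [ 0.57  0.56 -0.81  1.51  0.42  1.25 -0.27]
[356 232] [358 165]
```

View pics/c5.png

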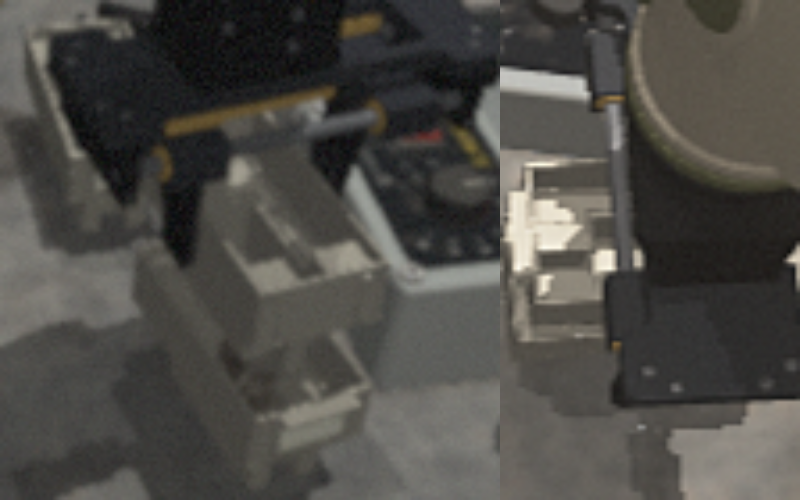

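The empty bin hangs over the nut bin. Its back end rim is at crop (258,292)-(385,265) and its far front end rim at (527,162)-(520,338). I'll turn these into offsets from the nut bin.

Run:
```python
from h import *
t,s=cam('top'),cam('side')
S=lambda x,y,z:plane(s,x/3.571+286-.4,y/3.571+157-.4,z)[:2]
T=lambda x,y,z:plane(t,(x-500)/4.167+322-.4,y/4.167+105-.4,z)[:2]
z=.1566
a,b=S(258,292,z),S(385,265,z);print('held back end',a.round(4),b.round(4),((a+b)/2).round(4))
c,d=T(527,162,z),T(520,338,z);print('held front end',c.round(4),d.round(4),((c+d)/2).round(4))
print('centre from side back', (a+b)/2+.065*np.array([np.cos(1.608),np.sin(1.608)]),'from top front',(c+d)/2-.065*np.array([np.cos(1.608),np.sin(1.608)]))
a,b=S(258,418,.072),S(370,382,.072);print('nut front',a.round(4),b.round(4))
```

```text
held back end [ 0.6053 -0.1011] [ 0.6664 -0.1015] [ 0.6359 -0.1013]
held front end [0.6663 0.0283] [0.5869 0.0335] [0.6266 0.0309]
centre from side back [ 0.63345202 -0.0363366 ] from top front [ 0.62903189 -0.03405956]
nut front [ 0.6164 -0.1011] [ 0.6777 -0.0957]
```

```bash
python3 -m jog '[[-0.05,0.3,0.2,-0.015,1],[-0.05,0.3,0.2,-0.015,1],[0,0,0.2,0,1],[0,0,0,0,1],[0,0,0,0,1],[0,0,0,0,1],[0,0,0,0,1],[0,0,0,0,1],[0,0,0,0,1],[0,0,0,0,1]]'
python3 -c "
from h import *
go(.641,-.032,.124,1.635)
s=[cam('side')['pixels'].astype(float) for _ in range(6)]
b=np.mean(s,0).astype(np.uint8)[195:295,310:410,::-1]
cv2.imwrite('pics/c6.png',cv2.resize(b,(600,600),interpolation=cv2.INTER_CUBIC))"
```

```text
time: 19.75
ee_pos: [0.6427, -0.0324, 0.1383]
eef_rot: [0.682, 0.731, -0.003, 0.002]
ft_force: [0.5, -0.3, 0.1]
width: 0.0647
t 19.75 pos [ 0.6427 -0.0324  0.1383] yaw 1.64 tilt [-0.    -0.007 -1.   ] shift cm [ 0.06 -0.16  1.43] turn 0.005 w 0.0647 F [ 0.5 -0.3  0.1] q [ 0.56  0.58 -0.81  1.5   0.44  1.25 -0.24]
```

View pics/c6.png

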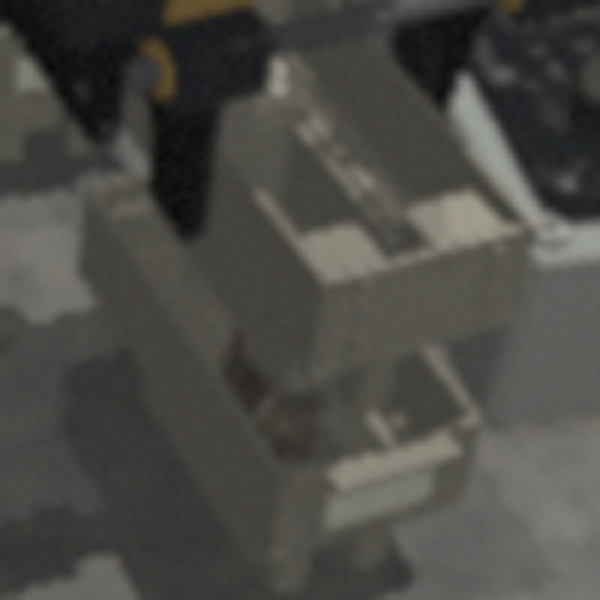

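The held bin's back rim runs from (323,287) to (525,233), and the nut bin's front rim from (285,470) to (480,418).

Run:
```python
from h import *
s=cam('side')
S=lambda x,y,z:plane(s,x/6+310-.42,y/6+195-.42,z)[:2]
for n,z,P in(('held',.1498,[(323,287),(525,233)]),('nut',.072,[(285,470),(480,418)])):
    a,b=[S(*p,z) for p in P];print(n,a.round(4),b.round(4),'mid',((a+b)/2).round(4),'w',np.linalg.norm(a-b).round(4))
for z in(.148,.152):print((S(323,287,z)+S(525,233,z))/2)
```

```text
held [ 0.6136 -0.1056] [ 0.6738 -0.1023] mid [ 0.6437 -0.104 ] w 0.0603
nut [ 0.6159 -0.0992] [ 0.6776 -0.0973] mid [ 0.6467 -0.0983] w 0.0618
[ 0.64479803 -0.10234479]
[ 0.64228357 -0.10595695]
```

```bash
python3 -m jog '[[0.2,0,0,0,1],[0.2,0,0,0,1],[0,0,0.2,0,1],[0,0,0.2,0,1],[0,0,0.2,0,1],[0,0,0.2,0,1],[0,0,0,0,1],[0,0,0,0,1],[0,0,0,0,1],[0,0,0,0,1]]'
python3 -c "
from h import *
go(.6427,-.029,.1245,1.638)"
```

```text
time: 21.1
ee_pos: [0.6422, -0.0281, 0.1292]
eef_rot: [0.682, 0.731, -0.003, 0.002]
ft_force: [0.6, -0.5, -1.4]
width: 0.065
t 21.1 pos [ 0.6422 -0.0281  0.1292] yaw 1.64 tilt [-0.001 -0.006 -1.   ] shift cm [-0.09  0.04  0.47] turn 0.002 w 0.065 F [ 0.6 -0.5 -1.4] q [ 0.55  0.59 -0.81  1.51  0.44  1.23 -0.25]
```

```bash
python3 -m jog '[[0,0,0.15,0,1],[0,0,0.15,0,1],[0,0,0.1,0,1],[0,0,0,0,1],[0,0,0,0,1],[0,0,0,0,1],[0,0,0,0,1],[0,0,0,0,1],[0,0,0,0,1],[0,0,0,0,1]]'
python3 -c "
from h import *
go(.6427,-.029,.1245,1.638)
s=[cam('side')['pixels'].astype(float) for _ in range(4)]
b=np.mean(s,0).astype(np.uint8)[195:295,310:410,::-1]
cv2.imwrite('pics/c7.png',cv2.resize(b,(600,600),interpolation=cv2.INTER_CUBIC))"
```

```text
time: 22.1
ee_pos: [0.6426, -0.0286, 0.1257]
eef_rot: [0.682, 0.731, -0.003, 0.002]
ft_force: [-0.4, -0.7, 0.4]
width: 0.0648
t 22.1 pos [ 0.6426 -0.0286  0.1257] yaw 1.64 tilt [ 0.    -0.007 -1.   ] shift cm [-0.04  0.01  0.12] turn 0.002 w 0.0648 F [-0.4 -0.7  0.4] q [ 0.55  0.59 -0.8   1.51  0.45  1.23 -0.25]
```

View pics/c7.png

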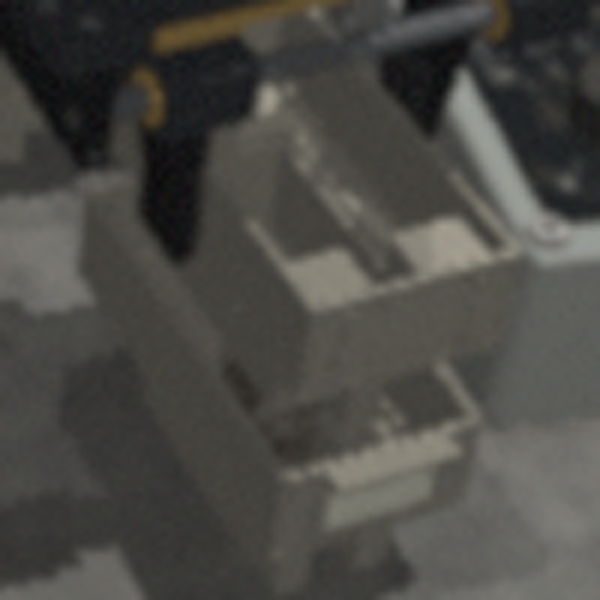

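The bin is down inside the rim zone, with its back rim at (310,310)-(518,258). I'll check the alignment again.

Run:
```python
from h import *
s=cam('side')
S=lambda x,y,z:plane(s,x/6+310-.42,y/6+195-.42,z)[:2]
for n,z,P in(('held',.137,[(310,310),(518,258)]),('nut',.072,[(285,470),(480,418)])):
    a,b=[S(*p,z) for p in P];print(n,a.round(4),b.round(4),'mid',((a+b)/2).round(4),'w',np.linalg.norm(a-b).round(4))
```

```text
held [ 0.6138 -0.101 ] [ 0.676 -0.099] mid [ 0.6449 -0.1   ] w 0.0622
nut [ 0.6159 -0.0992] [ 0.6776 -0.0973] mid [ 0.6467 -0.0983] w 0.0618
```

Aligned to within 2 mm in both directions. I'll lower gently to contact.

```bash
python3 -m jog '[[0,0.05,0.1,0,1],[0,0,0.1,0,1],[0,0,0,0,1],[0,0,0,0,1],[0,0,0,0,1],[0,0,0,0,1],[0,0,0,0,1],[0,0,0,0,1],[0,0,0,0,1],[0,0,0,0,1]]'
```

```text
time: 23.35
ee_pos: [0.6433, -0.0287, 0.1252]
eef_rot: [0.682, 0.731, -0.003, 0.003]
ft_force: [-0.9, -0.7, 1.9]
width: 0.0651
```

```bash
python3 -m jog '[[0,0,0.1,0,1],[0,0,0.1,0,1],[0,0,0,0,1],[0,0,0,0,0],[0,0,0,0,0],[0,0,0,0,0],[0,0,0,0,0],[0,0,0,0,0],[0,0,0,0,0],[0,0,0,0,0]]'
python3 -m jog '[[0,0,-0.5,0,0],[0,0,-1,0,0],[0,0,-1.5,0,0],[0,0,-2,0,0],[0,0,-2,0,0],[0,0,-2,0,0],[0,0,-2,0,0],[0,0,-1,0,0],[0,0,0,0,0],[0,0,0,0,0]]'
python3 -c "
from h import *
go(.6427,-.029,.1245,1.638)
s=[cam('side')['pixels'].astype(float) for _ in range(4)]
b=np.mean(s,0).astype(np.uint8)[195:295,310:410,::-1]
cv2.imwrite('pics/c8.png',cv2.resize(b,(600,600),interpolation=cv2.INTER_CUBIC))"
```

```text
time: 24.35
ee_pos: [0.6435, -0.0283, 0.1244]
eef_rot: [0.682, 0.731, -0.003, 0.003]
ft_force: [0.1, 0.2, -0.5]
width: 0.0869
time: 25.35
ee_pos: [0.6439, -0.0263, 0.2583]
eef_rot: [0.682, 0.731, -0.001, 0.005]
ft_force: [0.1, 0.4, -1.2]
width: 0.0867
t 25.35 pos [ 0.6439 -0.0263  0.2583] yaw 1.641 tilt [ 0.007 -0.008 -1.   ] shift cm [-0.15 -0.22 13.38] turn 0.003 w 0.0867 F [ 0.1  0.4 -1.2] q [ 0.56  0.49 -0.85  1.36  0.37  1.45 -0.2 ]
```

View pics/c8.png

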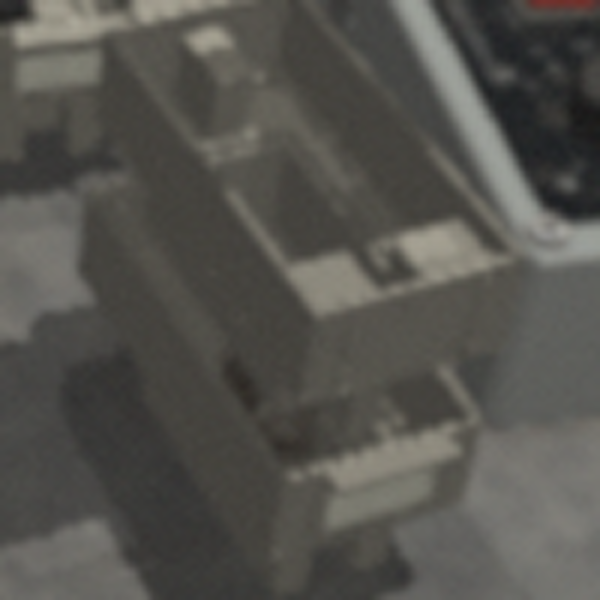

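The empty bin stands on the nut bin, its rim at (312,315)-(515,262). That has not changed since release. I'll retreat diagonally for a clear look from above.

```bash
python3 -m jog '[[0,-2.5,0,0,0],[-0.5,-2.5,0,0,0],[-1.5,-2.5,0,0,0],[-2.5,-2.5,0,0,0],[-3,-2,0,0,0],[-3,-2,0,0,0],[-3,-2,0,0,0],[-3,-1,0,0,0],[-3,-1,0,0,0],[0,0,0,0,0]]'
python3 -c "
from h import *
t=np.mean([cam('top')['pixels'].astype(float) for _ in range(4)],0).astype(np.uint8)[:,:,::-1];s=cam('side')['pixels'][:,:,::-1]
cv2.imwrite('pics/c9.png',np.vstack([cv2.resize(t[130:205,210:410],(800,300),interpolation=2),cv2.resize(s[150:300,150:550],(800,300),interpolation=2)]))
t0=cv2.imread('pics/top0.png');d=np.abs(t.astype(int)-t0)[150:205,215:296].mean();print('block bin diff',d)"
```

```text
time: 26.55
ee_pos: [0.4672, -0.2402, 0.2498]
eef_rot: [0.682, 0.732, -0.003, -0.001]
ft_force: [-0.2, -0.8, -1.5]
width: 0.0871
block bin diff 2.830826786382342
```

View pics/c9.png

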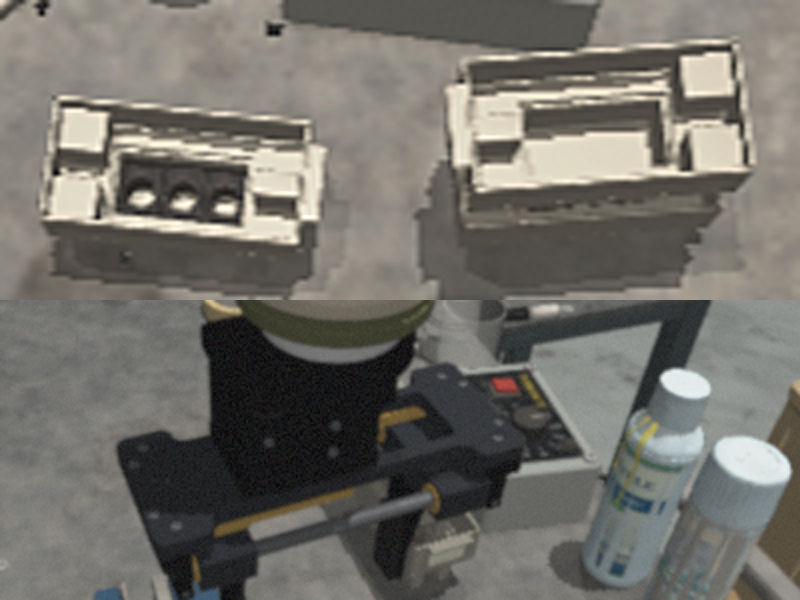

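In the top view the empty bin sits squarely over the nut bin with its front to image left, the opposite way round. Its rim corners are near (460,60), (740,42), (752,172) and (458,192). I'll do one numeric check of height and alignment, then hand in.

Run:
```python
from h import *
c=cam('top')
W=np.array([plane(c,x/4+210-.4,y/4+130-.4,.136)[:2] for x,y in[(460,60),(740,42),(752,172),(458,192)]])
a=(W[0]+W[3]-W[1]-W[2])/2;print(W.round(4).tolist(),W.mean(0).round(4),'len',np.linalg.norm(a).round(4),'yaw',np.arctan2(a[1],a[0]).round(3),'ends',np.linalg.norm(W[0]-W[3]).round(4),np.linalg.norm(W[1]-W[2]).round(4))
r.close_job()
```

```text
[[0.6717, 0.0328], [0.6793, -0.0984], [0.6161, -0.1004], [0.6078, 0.0353]] [ 0.6437 -0.0327] len 0.1337 yaw 1.63 ends 0.064 0.0632
the job is handed in; nothing more can be done
```

The empty bin now stands on the wing-nut bin, facing the opposite way, released, and the job is handed in at about 27 s of the 35 s allowed. The wrist could not make the half turn in one go. I turned the bin about 90° and set it on the bench, took it again with the wrist half a turn round, and turned the rest. I then lowered it onto the ledges until the force showed contact, let go and backed off.

**Alignment:** from above, the upper bin's centre came out at (0.644, -0.033), against (0.643, -0.035) measured for the wing-nut bin at the start. The line of the two bins agrees to within about 0.01 rad.

**Height:** the end widths are equal at 64 and 63 mm, so it looks level. The tool height at contact fits the 64 mm ledges, not the 39 mm of a nested bin.

**The other bins:** the picture around the block bin is almost unchanged from the start. The wing-nut bin looks the same in the side views taken before and after letting go; I did not measure its position again at the end.

**Disagreements:**
- The two cameras differed by about 4 mm on where the wing-nut bin stands.
- Tool position and picture differed by 3 to 5 mm on where the held bin was along its length. I went by the picture.
- The final top-view length read 134 mm instead of 130, so those corner readings are good to a few mm.
- At the end the arm hid the stack from the side camera. The last side check is from just after release.

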